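# Let two spray cans down from the gravity-feed rack

### The job

Let two spray cans down from the can rack into its front tray, one at a time: push the rack's side paddle all the way down with the fingertips so that the gate bar at the other end of the rocker lifts and the front can rolls out, let the paddle up so that the next can rolls against the closed gate, then press it once more. Leave both cans lying in the tray, the third can waiting behind the closed gate and the paddle up. Use the paddle only: do not touch or lift the cans or move the other things on the bench.

Things in the scene. Friction and masses are not known exactly. Their poses are not given: they have to be found in the camera images.
- can_rack: Grey sheet-metal gravity-feed rack, fixed, 325 x 213 mm on a bent-bar stand; its lane slopes down 0.21 rad towards the robot (its -x). Origin on the bench under the lane's centre line, x up the lane (yaw within 0.3 rad), y left, z up. Tray: the lower lane, from the notched lip (x = -0.17) to the gate (x = -0.04), for two cans. Highest fixed parts: axle ears, z = 0.14 at x = -0.02, y = +-0.103.
- rocker (a joint): Angle of the rocker on its axle (x = -0.019, z = 0.117 in the rack's frame). 0 = gate closed; 0.75 = paddle down on its stop. Sprung back to 0: 4 N at the paddle to start, 6.5 N fully down. The gate clears the front can at about 0.66; before that a second bar has dropped in front of the next can, which creeps 20 mm and is held. Let go, the next can rolls to the gate in about 1 s.
- paddle (a point): Centre of the top face of the rocker's black ribbed rubber paddle (40 mm along x, 46 mm along y), the part to press; moves with the rocker. Right (-y) of the lane, 136 mm from its centre line, 68 mm uphill of the axle. At rest 152 mm above the bench, face sloping up 0.375 rad away from the robot; on its stop 50 mm lower and 7 mm farther in the rack's +x, sloping 0.375 rad the other way.
- gate (a point): Middle of the gate bar, a steel bar of 8 mm diameter in white nylon (a free-turning roller), across the lane on the downhill side of the rocker; at rest 42 mm above the lane floor, with the paddle fully down 67 mm.
- tray (a point): Point on the tray's floor in the middle of its lower part, under the line where two cans lying in the tray touch.
- can_1: Front spray can, diameter 59 mm, length 197 mm, 0.2 to 0.32 kg, lying across the lane against the gate. Origin at the centre of its bottom end (right end, y = -0.0985 in the rack's frame), z along it to its cap (left). Its origin in the rack's frame: x = -0.006, z = 0.079 waiting at the gate; x = -0.14, z = 0.05 at the bottom of the tray.
- can_2: Second spray can, like can_1, lying behind it (uphill) and touching it. Lying in the tray behind can_1 its origin is at x = -0.082 in the rack's frame.
- can_3: Third spray can, like can_1, lying behind can_2. It must stay in the rack and end at the gate.
- tall_can: Spray can with a white cap standing upright at the left of the rack, 67 mm in diameter and 225 mm high, origin at its foot. Bystander.
- pen: White marker lying at the right of the rack's front part, 137 x 13 x 15 mm. Bystander.
- opener: Screwdriver with a yellow handle lying at the right of the rack, 201 x 29 x 28 mm. Bystander.
- measure: Yellow tape measure standing at the back left, 35 x 72 x 64 mm. Bystander.

How it is judged:
By the outcome, as a careful person would: the job done as asked, in the order asked, and still so for the second after the job is handed in, with the robot touching nothing.
It also fails if it takes over 42 s, if anything falls off the work surface, if the arm or the gripper's body presses on something with over 40 N, if the wrist force passes 120 N, or if a joint passes its speed limit or range.

### The arm

A 6-joint arm with a two-finger parallel gripper is mounted at the origin on a cart in front of the work surface, level with it; the furniture and walls round the work are solid. World frame = base frame: x ahead of the robot, y to its left, z up, the work surface at z = 0. Lengths are in mm, angles in rad, forces in N, time in s.
With the tool pointing down it reaches from about 275 to 750 mm from the base axis. Payload 10.2 kg.
Tool frame: the origin (TCP) lies between the finger pads; the fingertips stand 11 mm ahead of it and the grasp point (between the pads) lies 8 mm behind it; z points along the fingers, y is the line along which they close (so a half turn about z gives the same grasp; the last joint's range is limited). The gripper opens to 85 mm and grips with 20 to 120 N. Pads are 22 mm wide; open, the fingers measure 114 mm over their backs; the gripper's body (76 mm by 85 mm) begins 54 mm behind the grasp point. The pads swing forward as they close: fully open they stand 13 mm farther back than shut.
Start: joints at [0.94, 0.313, 1.498, -0, 1.331, -0.223], TCP at [208.223, 481.949, 242.294] pointing down, gripper open.
Joint ranges: [-2.94, 2.94], [-0.97, 2.17], [0.19, 2.56], [-1.23, 4.37], [0.02, 3.11], [-2.88, 2.88]. Speed limits (rad/s): [2.39, 2.39, 3.01, 3.14, 3.14, 3.14].

### API

Orientations are given as a unit quaternion [w, x, y, z].
In Python, from rig import sense, eyes, finish_job gives the robot as it stands.
- The arm moves only by the shell command python3 -m jog 'ROWS' [FORCE]. ROWS is JSON, a list of rows, each a list of 7 numbers: the shift along the tool's x, y, z in m, then the turn, a rotation vector about the tool's x, y, z in rad, then the finger opening in m, from 0 to 0.0854. In form: [[dx, dy, dz, rx, ry, rz, gripper], ...]. A call has 1 to 5 rows; each row shifts and turns the commanded pose from where the row before left it, along the tool's axes as they then stand; what a row does not reach is not made up. A row lasts 1/10 s, in which the tool goes at most 50 mm and 8.59 degrees, less where a joint would pass 70% of its speed; a pose out of reach is approached as far as the arm can. A call is refused whole if a number of a shift passes 0.05 or a number of a turn 0.15, either way. A call with a gripper value outside its range is refused whole. The fingers move at their own pace and stop on an object; FORCE is the grip in N (left out, the last holds). Time passes only in rows, so rows that do not move let the fingers close. It gives the time, the measured TCP pose, the force, the opening and the grip force at its end, in the units of the state.
- sense(): the state, without advancing time (a new reading comes with each control period).
- eyes.capture(name): name is "side" or "top"; returns the picture (384x512x3 uint8, red, green, blue); there is no depth.
- eyes.calibration(name): a dict with "fx", "fy", "cx", "cy" (pixels), "dist" ([k1, k2, p1, p2, k3] as OpenCV has them; the pictures are not rectified), "cam_to_world" (4x4, takes a point from camera to world coordinates). Camera axes: x right, y down, z forward; pixel columns grow to the right and rows downward; lengths in mm; the calibration is good to about 2 mm. A picture is of the moment at which its call begins. calibration takes no time and is no camera call.
- finish_job(): hands the job in; it is judged then, once.
The state is a dict: "time_s": time; "joints": joint angles; "dq": joint speeds; "tau": joint torques, N m; "eef_pos": TCP position; "ee_rot": TCP orientation; "force": force on the tool from outside, world axes, zero at the start; "wrist_torque": the same for the moment, N m; "grip_width": opening from 0.0 (shut) to 1.0 (fully open); "grip_force": force on a finger pad.
Only numpy, scipy, OpenCV 4.12 (cv2) and the standard library are available. Lean on these libraries where they do the work, as an engineer would, in place of code of your own. Each camera call takes 0.05 s, during which the arm holds its last target. There are 200 camera calls.

## Working session

There is one attempt and no reset: what is moved stays moved. The work goes in short steps, Python scripts to look and compute and a shell command to move; the robot and the scene stay as the last step left them, time stands still between calls to the robot, and variables do not carry over. Pictures are saved under pics/ and viewed, at most 10 in all, crops included, and the job is handed in when it is done.

```bash
mkdir -p pics; ls
python3 - <<'E'
from rig import sense, eyes
import cv2
for n in("side","top"):
    cv2.imwrite(f"pics/{n}0.png",eyes.capture(n)[:,:,::-1]); c=eyes.calibration(n); print(n,c)
s=sense();print(s["time_s"],s["eef_pos"],s["ee_rot"])
E
```

```text
pics
side {'fx': 474.71120951748173, 'fy': 474.71120951748173, 'cx': 256.6137201393865, 'cy': 191.17121482323645, 'dist': array([0.04898476, 0.        , 0.        , 0.        , 0.        ]), 'cam_to_world': array([[ 9.90912922e-01, -8.18181493e-02,  1.06758469e-01,
         4.82562303e+02],
       [-1.34184094e-01, -6.56115758e-01,  7.42634998e-01,
        -7.11798690e+02],
       [ 9.28489303e-03, -7.50211905e-01, -6.61132278e-01,
         8.12181571e+02],
       [ 0.00000000e+00,  0.00000000e+00,  0.00000000e+00,
         1.00000000e+00]])}
top {'fx': 404.8594534073893, 'fy': 404.8594534073893, 'cx': 251.4263894900256, 'cy': 193.8540553084412, 'dist': array([-0.06857417,  0.        ,  0.        ,  0.        ,  0.        ]), 'cam_to_world': array([[ 2.83059859e-02, -9.90238369e-01,  1.36479827e-01,
         4.44488452e+02],
       [-9.99596052e-01, -2.76924949e-02,  6.39201219e-03,
         6.04404788e+01],
       [-2.55014881e-03, -1.36605629e-01, -9.90622228e-01,
         1.28528999e+03],
       [ 0.00000000e+00,  0.00000000e+00,  0.00000000e+00,
         1.00000000e+00]])}
0.1 [208.10849926 481.76585675 241.80727028] [-2.28599248e-04  2.02482836e-01  9.79285654e-01 -5.07072670e-04]
```

View pics/side0.png

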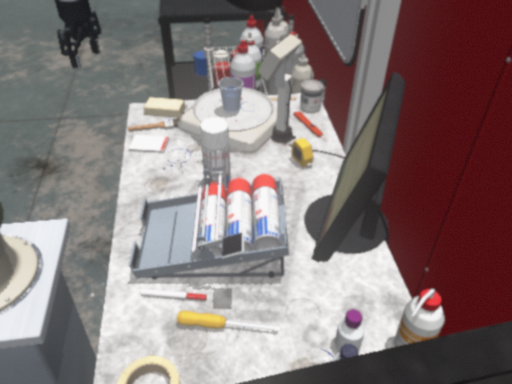

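View pics/top0.png

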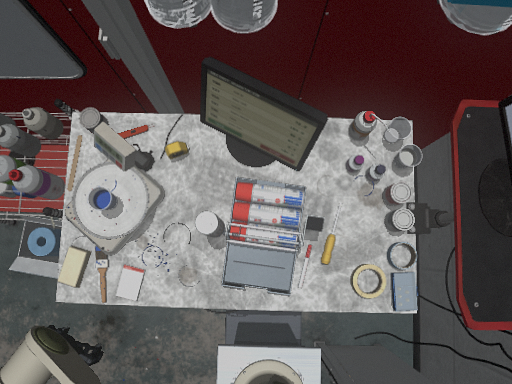

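Side view: the paddle is a black square near (232,243). Top view: the paddle is near (314,224), with the lip running roughly from (222,287) to (290,293).

```bash
cat > h.py <<'E'
import numpy as np,cv2
from rig import sense,eyes
def ray(n,uv):
    c=eyes.calibration(n);K=np.array([[c["fx"],0,c["cx"]],[0,c["fy"],c["cy"]],[0,0,1]])
    p=cv2.undistortPoints(np.array([[uv]],float),K,np.array(c["dist"]))[0,0]
    T=c["cam_to_world"];d=T[:3,:3]@[p[0],p[1],1];return T[:3,3],d/np.linalg.norm(d)
def plane(n,uv,z):
    o,d=ray(n,uv);return o+d*(z-o[2])/d[2]
def tri(a,b):
    (o1,d1),(o2,d2)=ray("top",a),ray("side",b)
    t=np.linalg.lstsq(np.c_[d1,-d2],o2-o1,rcond=None)[0];p,q=o1+d1*t[0],o2+d2*t[1];return (p+q)/2,np.linalg.norm(p-q)
def dark(im,x0,y0,x1,y1,th=60):
    m=np.zeros(im.shape[:2],np.uint8);m[y0:y1,x0:x1]=(im[y0:y1,x0:x1].max(2)<th)
    n,l,s,c=cv2.connectedComponentsWithStats(m);i=1+s[1:,4].argmax()
    return c[i],s[i],cv2.boxPoints(cv2.minAreaRect(np.argwhere(l==i)[:,::-1].astype(np.float32)))
E
python3 - <<'E'
from h import *
t=cv2.imread("pics/top0.png");s=cv2.imread("pics/side0.png")
a=dark(t,300,205,335,240);b=dark(s,215,228,250,262)
print(a);print(b);print(tri(a[0],b[0]),plane("top",a[0],152),plane("side",b[0],152))
print([plane("top",p,152)[:2].round() for p in a[2]])
# can axes: red->white direction via red mask cap & whole
for p in[(222,287),(290,293),(235,180),(305,185)]: print(plane("top",p,60).round())
v=np.hstack([cv2.resize(t[170:300,210:350],None,fx=3,fy=4,interpolation=2),cv2.resize(s[170:290,120:300],None,fx=2,fy=4.3334,interpolation=2)[:520]])
cv2.imwrite("pics/z.png",v);print(v.shape)
E
```

```text
Traceback (most recent call last):
  File "h.py", line 14, in dark
    n,l,s,c=cv2.connectedComponentsWithStats(m);i=1+s[1:,4].argmax()
                                                    ~~~~~~~~~~~~~~^^
ValueError: attempt to get argmax of an empty sequence
```

Run:
```python
from h import *
t=cv2.imread("pics/top0.png");s=cv2.imread("pics/side0.png")
print(t[216:234:3,304:326:3].max(2));print(s[230:258:4,216:250:4].max(2))
a=dark(t,300,205,335,240,95);b=dark(s,215,228,250,262,80)
print(a);print(b);print(tri(a[0],b[0]),plane("top",a[0],152),plane("side",b[0],152))
print([plane("top",p,152)[:2].round() for p in a[2]])
v=np.hstack([cv2.resize(t[170:300,210:350],None,fx=3,fy=4,interpolation=2)[:520],cv2.resize(s[170:290,120:300],None,fx=2,fy=4.3334,interpolation=2)[:520]])
cv2.imwrite("pics/z.png",v)
```

```text
[[152 178 102 117 143 184 155 151]
 [172  93  63  64  62  66  62 158]
 [131  53  65  63  66  65  64 155]
 [105  60  67  66  65  63  79 148]
 [137  60  62  61  63  62  88 161]
 [185 109 116 120 111 102 148 153]]
[[234 237 161 184 217 227 241 242 209]
 [237 214 149 177 187 133 103 237 194]
 [234 194 105  76  75  78  91 222 207]
 [132 130  78  73  77  78  89 161 153]
 [121 157  76  72  75  77  85 163 120]
 [127 116  77  74  73  80 110 172 142]
 [141 134  86 134 165 156 132 127 120]]
(array([314.41395349, 223.56744186]), array([306, 217,  18,  14, 215], dtype=int32), array([[305.43997, 228.91998],
       [307.29996, 215.9    ],
       [323.53995, 218.22   ],
       [321.67996, 231.23999]], dtype=float32))
(array([231.3632287 , 244.57847534]), array([223, 236,  17,  18, 223], dtype=int32), array([[223., 236.],
       [239., 236.],
       [239., 253.],
       [223., 253.]], dtype=float32))
(array([ 522.0722753 , -111.40513089,  149.62830616]), np.float64(0.7243224902063374)) [ 521.54802139 -111.04526776  152.        ] [ 522.29234417 -113.52983386  152.        ]
[array([506., -86.]), array([543., -91.]), array([ 537., -137.]), array([ 501., -132.])]
```

View pics/z.png

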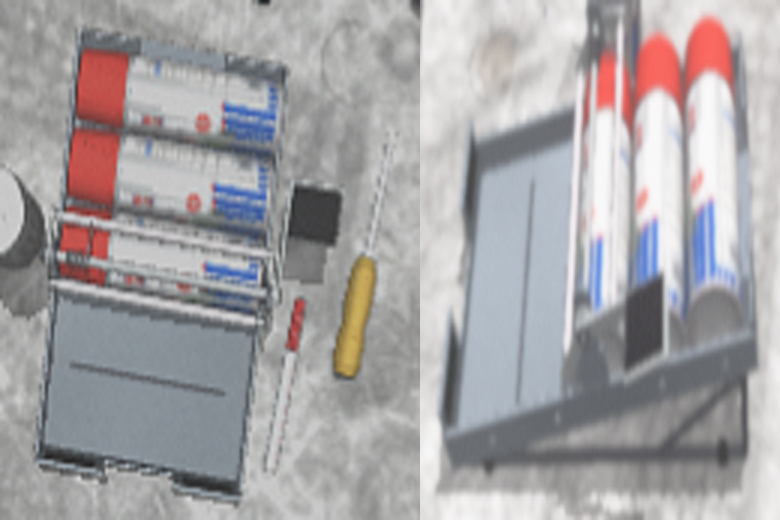

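The triangulated paddle centre is (522, -111, 150), against 152 given. Its box is about 46 x 37 mm and the rack yaw is about -0.12. I'll turn the tool to the rack, shut the fingers and move above the paddle.

```bash
python3 -m jog '[[0,0,0,0,0,-0.144,0],[0,0,0,0,0,-0.144,0],[-0.0275,-0.0397,0,0,0,0,0],[-0.0275,-0.0397,0,0,0,0,0],[-0.0275,-0.0397,0,0,0,0,0]]' 40
python3 -m jog '[[-0.0275,-0.0397,0,0,0,0,0],[-0.0275,-0.0397,0,0,0,0,0],[-0.0275,-0.0397,0,0,0,0,0],[-0.0275,-0.0397,0,0,0,0,0],[-0.0275,-0.0397,0,0,0,0,0]]'
python3 -m jog '[[-0.0275,-0.0397,0,0,0,0,0],[-0.0275,-0.0397,0,0,0,0,0],[-0.0275,-0.0397,0,0,0,0,0],[-0.0275,-0.0397,0,0,0,0,0]]'
```

```text
time_s: 0.6
eef_pos: [276.1, 352.3, 241.9]
ee_rot: [-0.0, 0.059, 0.998, -0.0]
force: [0.8, 0.3, 0.8]
grip_width: 0.14
grip_force: 0.0
time_s: 1.1
eef_pos: [389.1, 138.4, 242.3]
ee_rot: [0.0, 0.06, 0.998, 0.0]
force: [0.5, 1.0, -0.2]
grip_width: 0.004
grip_force: 0.0
time_s: 1.5
eef_pos: [479.4, -32.5, 242.2]
ee_rot: [-0.0, 0.06, 0.998, 0.0]
force: [0.8, -0.5, -0.2]
grip_width: -0.002
grip_force: 0.0
```

```bash
python3 -m jog '[[0,0,0,0,0,0,0],[0,0,0,0,0,0,0]]'
```

```text
time_s: 1.7
eef_pos: [478.8, -30.9, 241.7]
ee_rot: [-0.001, 0.061, 0.998, 0.0]
force: [0.7, -0.6, -0.7]
grip_width: 0.005
grip_force: 0.0
```

```bash
python3 -m jog '[[-0.0183,-0.0263,0,0,0,0,0],[-0.0183,-0.0263,0,0,0,0,0],[-0.0183,-0.0263,0,0,0,0,0],[0,0,0.04,0,0,0,0],[0,0,0,0,0,0,0]]'
python3 - <<'E'
from h import *
t=eyes.capture("top");s=eyes.capture("side")
v=np.hstack([cv2.resize(t[180:270,270:360],(390,390)),cv2.resize(s[180:280,190:290],(390,390))])
cv2.imwrite("pics/a.png",v[:,:,::-1])
E
```

```text
time_s: 2.2
eef_pos: [522.0, -113.6, 198.4]
ee_rot: [-0.004, 0.06, 0.998, 0.002]
force: [-0.4, 1.4, -0.0]
grip_width: 0.003
grip_force: 0.0
```

View pics/a.png

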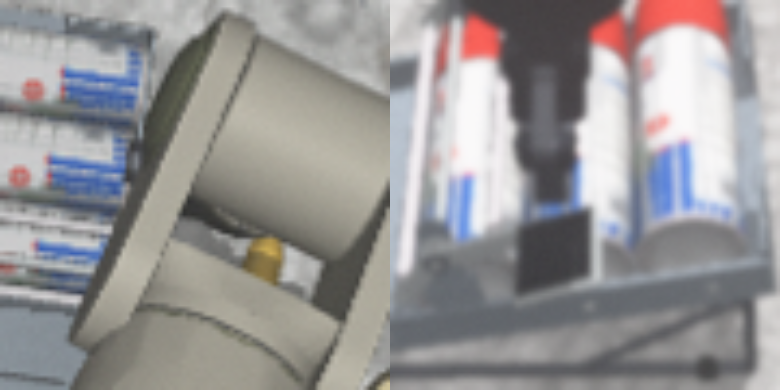

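The right half, the side crop, shows the shut fingertips directly above and in line with the paddle (tip at about x=550, paddle centre at about 553). The top view is blocked by the wrist. I'll descend now.

```bash
python3 -m jog '[[0,0,0.02,0,0,0,0],[0,0,0.01,0,0,0,0],[0,0,0.01,0,0,0,0],[0,0,0,0,0,0,0]]'
python3 -m jog '[[0,0,0.01,0,0,0,0],[0,0,0.01,0,0,0,0],[0,0,0.01,0,0,0,0],[0,0,0,0,0,0,0]]'
```

```text
time_s: 2.7
eef_pos: [523.8, -114.9, 162.1]
ee_rot: [-0.0, 0.06, 0.998, 0.0]
force: [-0.3, 0.8, 1.3]
grip_width: 0.001
grip_force: 0.0
time_s: 3.1
eef_pos: [524.2, -115.5, 131.4]
ee_rot: [0.0, 0.06, 0.998, 0.0]
force: [3.6, -0.6, 4.3]
grip_width: 0.002
grip_force: 2.0
```

```bash
python3 -m jog '[[0,0,0.005,0,0,0,0],[0,0,0.005,0,0,0,0],[0,0,0,0,0,0,0]]'
python3 -m jog '[[0,0,0.003,0,0,0,0],[0,0,0,0,0,0,0]]'
python3 -m jog '[[0,0,0.003,0,0,0,0],[0,0,0,0,0,0,0]]'
```

```text
time_s: 3.4
eef_pos: [524.1, -115.5, 122.3]
ee_rot: [0.0, 0.06, 0.998, -0.0]
force: [0.6, -0.9, 6.5]
grip_width: -0.002
grip_force: 3.3
time_s: 3.6
eef_pos: [523.8, -115.4, 119.4]
ee_rot: [-0.0, 0.06, 0.998, -0.0]
force: [-0.8, 0.9, 7.1]
grip_width: -0.003
grip_force: 3.3
time_s: 3.8
eef_pos: [523.9, -115.5, 117.6]
ee_rot: [-0.0, 0.06, 0.998, -0.0]
force: [-4.3, 1.3, 16.0]
grip_width: -0.003
grip_force: 6.4
```

The force jumps to 16 N, so the paddle is on its stop. I'll let the can roll and look.

```bash
python3 -m jog '[[0,0,0,0,0,0,0],[0,0,0,0,0,0,0],[0,0,0,0,0,0,0],[0,0,0,0,0,0,0],[0,0,0,0,0,0,0]]'
python3 -m jog '[[0,0,0,0,0,0,0],[0,0,0,0,0,0,0],[0,0,0,0,0,0,0],[0,0,0,0,0,0,0],[0,0,0,0,0,0,0]]' | tail -4
python3 - <<'E'
from h import *
t=eyes.capture("top");s=eyes.capture("side")
v=np.hstack([cv2.resize(t[170:300,210:340],(390,390)),cv2.resize(s[165:295,120:300],(400,390))])
cv2.imwrite("pics/b.png",v[:,:,::-1])
E
```

```text
time_s: 4.3
eef_pos: [523.9, -115.5, 117.6]
ee_rot: [-0.0, 0.06, 0.998, -0.0]
force: [-4.0, 1.3, 16.5]
grip_width: 0.0
grip_force: 6.6
ee_rot: [-0.0, 0.06, 0.998, -0.0]
force: [-4.0, 1.5, 15.3]
grip_width: -0.004
grip_force: 6.6
```

View pics/b.png

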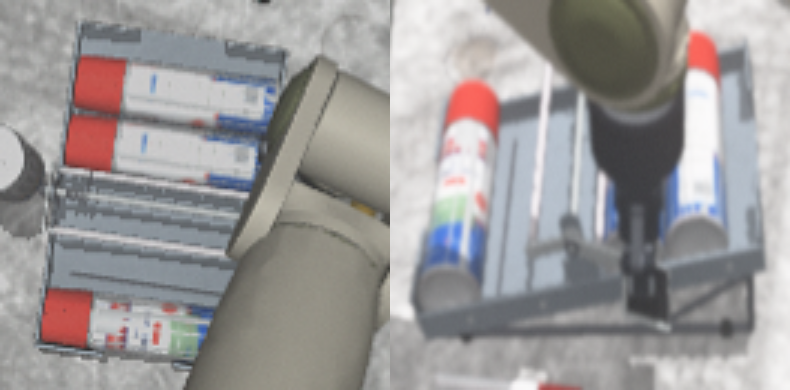

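Can 1 lies at the lip of the tray (left crop, about (120,325)), and cans 2 and 3 are held by the second bar. I'll raise the tool, wait and look.

```bash
python3 -m jog '[[0,0,-0.014,0,0,0,0],[0,0,-0.014,0,0,0,0],[0,0,-0.014,0,0,0,0],[0,0,-0.014,0,0,0,0],[0,0,-0.014,0,0,0,0]]'
python3 -m jog '[[0,0,0,0,0,0,0],[0,0,0,0,0,0,0],[0,0,0,0,0,0,0],[0,0,0,0,0,0,0],[0,0,0,0,0,0,0]]' |tail -3
python3 -m jog '[[0,0,0,0,0,0,0],[0,0,0,0,0,0,0],[0,0,0,0,0,0,0],[0,0,0,0,0,0,0],[0,0,0,0,0,0,0]]' |tail -3
python3 -m jog '[[0,0,0,0,0,0,0],[0,0,0,0,0,0,0],[0,0,0,0,0,0,0],[0,0,0,0,0,0,0],[0,0,0,0,0,0,0]]'
python3 - <<'E'
from h import *
t=eyes.capture("top");s=eyes.capture("side")
v=np.hstack([cv2.resize(t[170:300,210:340],(390,390)),cv2.resize(s[165:295,120:300],(400,390))])
cv2.imwrite("pics/c.png",v[:,:,::-1])
E
```

```text
time_s: 5.4
eef_pos: [523.3, -115.2, 186.2]
ee_rot: [-0.001, 0.06, 0.998, 0.0]
force: [-0.8, -0.7, 0.4]
grip_width: -0.001
grip_force: 0.0
force: [0.0, -0.5, 0.8]
grip_width: 0.001
grip_force: 0.0
force: [0.2, 0.6, 0.7]
grip_width: 0.001
grip_force: 0.0
time_s: 6.9
eef_pos: [524.0, -115.4, 186.3]
ee_rot: [-0.0, 0.06, 0.998, -0.0]
force: [1.2, -0.8, 0.4]
grip_width: 0.001
grip_force: 0.0
```

View pics/c.png

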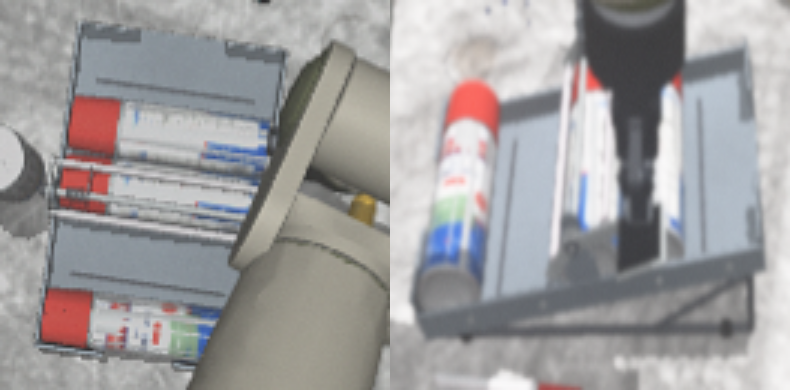

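Can 2 rests at the closed gate (left crop, about (85,190)), can 3 is behind it, and the paddle is up. I'll press it the second time with the same travel.

```bash
python3 -m jog '[[0,0,0.014,0,0,0,0],[0,0,0.01,0,0,0,0],[0,0,0.01,0,0,0,0],[0,0,0.01,0,0,0,0],[0,0,0.01,0,0,0,0]]'|head -5
python3 -m jog '[[0,0,0.006,0,0,0,0],[0,0,0.004,0,0,0,0],[0,0,0.003,0,0,0,0],[0,0,0.002,0,0,0,0],[0,0,0.001,0,0,0,0]]'
python3 -m jog '[[0,0,0,0,0,0,0],[0,0,0,0,0,0,0],[0,0,0,0,0,0,0],[0,0,0,0,0,0,0],[0,0,0,0,0,0,0]]'
python3 -m jog '[[0,0,0,0,0,0,0],[0,0,0,0,0,0,0],[0,0,0,0,0,0,0],[0,0,0,0,0,0,0],[0,0,0,0,0,0,0]]' | tail -4
python3 - <<'E'
from h import *
t=eyes.capture("top");s=eyes.capture("side")
v=np.hstack([cv2.resize(t[170:300,210:340],(390,390)),cv2.resize(s[165:295,120:300],(400,390))])
cv2.imwrite("pics/d.png",v[:,:,::-1])
E
```

```text
time_s: 7.5
eef_pos: [525.1, -115.7, 132.4]
ee_rot: [0.002, 0.06, 0.998, -0.0]
force: [6.6, -0.1, 7.8]
grip_width: 0.004
time_s: 8.0
eef_pos: [524.5, -115.6, 117.3]
ee_rot: [0.001, 0.06, 0.998, -0.0]
force: [-3.1, 1.4, 18.7]
grip_width: -0.003
grip_force: 8.4
time_s: 8.5
eef_pos: [524.4, -115.6, 117.4]
ee_rot: [0.001, 0.06, 0.998, -0.0]
force: [-2.5, 2.1, 15.3]
grip_width: -0.001
grip_force: 6.5
ee_rot: [0.001, 0.06, 0.998, -0.0]
force: [-2.5, 0.8, 14.7]
grip_width: 0.001
grip_force: 6.5
```

View pics/d.png

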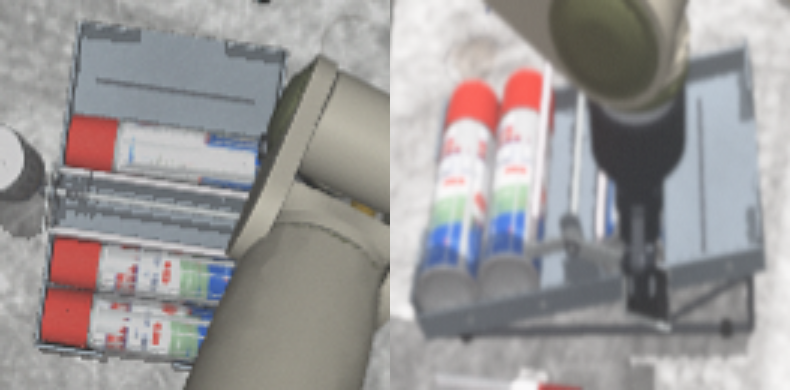

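Both cans lie in the tray and can 3 is held. I'll release the paddle and raise the tool well clear.

```bash
python3 -m jog '[[0,0,-0.014,0,0,0,0],[0,0,-0.014,0,0,0,0],[0,0,-0.014,0,0,0,0],[0,0,-0.014,0,0,0,0],[0,0,-0.014,0,0,0,0]]'|head -2
python3 -m jog '[[0,0,-0.03,0,0,0,0],[0,0,-0.03,0,0,0,0],[0.02,0,0,0,0,0,0],[0.02,0,0,0,0,0,0],[0.02,0,0,0,0,0,0]]'|head -2
python3 -m jog '[[0.02,0,0,0,0,0,0],[0.02,0,0,0,0,0,0],[0,0,0,0,0,0,0],[0,0,0,0,0,0,0],[0,0,0,0,0,0,0]]'|head -2
python3 -m jog '[[0,0,0,0,0,0,0],[0,0,0,0,0,0,0],[0,0,0,0,0,0,0],[0,0,0,0,0,0,0],[0,0,0,0,0,0,0]]'
python3 - <<'E'
from h import *
t=eyes.capture("top");s=eyes.capture("side")
v=np.hstack([cv2.resize(t[170:300,210:340],(390,390)),cv2.resize(s[165:295,120:300],(400,390))])
cv2.imwrite("pics/e.png",v[:,:,::-1])
E
```

```text
time_s: 9.6
eef_pos: [523.5, -115.2, 185.9]
time_s: 10.1
eef_pos: [463.3, -107.9, 245.4]
time_s: 10.6
eef_pos: [425.2, -103.6, 246.0]
time_s: 11.1
eef_pos: [424.7, -103.4, 246.3]
ee_rot: [-0.0, 0.06, 0.998, 0.0]
force: [0.7, 0.8, 0.1]
grip_width: 0.001
grip_force: 0.0
```

View pics/e.png

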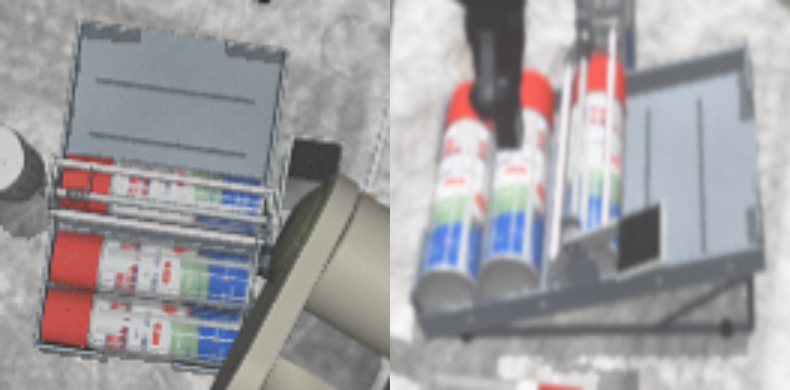

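Two cans lie in the tray, can 3 is at the closed gate, the paddle is up (side crop, about (640,235)), and the robot is clear of everything.

```bash
python3 -c "from rig import finish_job; print(finish_job())"
```

```text
the job is handed in; nothing more can be done
None
```

The job is handed in: two cans lie in the tray, the third waits at the closed gate, the paddle is up, and the arm is clear, all in about 11 s.

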